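# Press a gear knob into the sprung inlay cradle

### The arm

A 6-joint arm with a two-finger parallel gripper is mounted at the origin on the work surface. World frame = base frame: x ahead of the robot, y to its left, z up, the work surface at z = 0. Lengths are in m, angles in rad, forces in N, time in s.
With the tool pointing down it reaches from about 0.2 to 0.875 m from the base axis. Payload 3.4 kg.
Tool frame: the origin (TCP) lies on the centre line of the jaws, within the pads' length; the fingertips stand 19 mm ahead of it and the grasp point (between the pads) is the TCP; z points along the fingers, y is the line along which they close (so a half turn about z gives the same grasp; the last joint's range is limited). The gripper opens to 94 mm and grips with 3 to 60 N. Pads are 16 mm wide; open, the fingers measure 119 mm over their backs; the gripper's body (75 mm by 177 mm) begins 78 mm behind the grasp point.
Start: joints at [1.094, 0.276, 1.505, -0, 1.361, -0.121], TCP at [0.2, 0.539, 0.224] pointing down, gripper open.
Joint ranges: [-2.89, 2.89], [-0.75, 2.08], [0.22, 2.7], [-1.18, 4.32], [0.11, 2.71], [-2.7, 2.7]. Speed limits (rad/s): [2.57, 2.57, 3.14, 3.14, 3.14, 3.14].

### API

Orientations are given as a rotation vector (axis times angle).
In Python, from cell import env gives the robot as it stands.
- The arm moves only by the tool carry_out, never from a script. Its argument "plan" is a list of rows, each a list of 3 entries, a list of its own where there are three numbers: the turn, a rotation vector about the world's x, y, z in degrees, then the shift along the world's x, y, z in m, then the finger opening in m, from 0 to 0.094. In form: [[[wx, wy, wz], [dx, dy, dz], jaw], ...]. A call has exactly 10 rows; each row is the pose to reach, as a shift and turn from the pose commanded when the call began; what a row does not reach only later rows make up. A row lasts 1/12 s, in which the tool goes at most 41.7 mm and 7.16 degrees, less where a joint would pass 70% of its speed; a pose out of reach is approached as far as the arm can. A call with a gripper value outside its range is refused whole. The fingers move at their own pace and stop on an object; "squeeze" is the grip in N (left out, the last holds). Time passes only in rows, so rows that repeat a pose let the fingers close, or fill a call up. It gives the time, the measured TCP pose, the force, the opening and the grip force at its end, in the units of the state.
- env.get_state(): the state, without advancing time (a new reading comes with each control period).
- env.camera(name): name is "side" or "top"; returns a dict with "img" (420x560x3 uint8, red, green, blue), "K" (3x3 intrinsics, pixels), "pose" (4x4, takes a point from camera to world coordinates). Camera axes: x right, y up, looking along -z (the intrinsics and any distortion apply to the point x, -y, -z); pixel columns grow to the right and rows downward; lengths in m; the calibration is good to about 2 mm. A picture is of the moment at which its call begins. There is no depth.
- env.close_job(): hands the job in; it is judged then, once.
The state is a dict: "t": time; "qpos": joint angles; "qd": joint speeds; "effort": joint torques, N m; "position": TCP position; "eef_rot": TCP orientation; "ft_force": force on the tool from outside, world axes, zero at the start; "wrist_torque": the same for the moment, N m; "finger_gap": finger opening in m; "finger_force": force on a finger pad.
Only numpy, scipy, OpenCV 4.12 (cv2) and the standard library are available. Lean on these libraries where they do the work, as an engineer would, in place of code of your own. Each camera call takes 0.05 s, during which the arm holds its last target. There are 200 camera calls.

### The job

Draw the locking pin out of the bore of the sprung cradle, lay it in the open notch of the block beside the bore and let go of it there. Then take the wooden gear knob from its rest by the metal ferrule, set it ball down and upright in the sprung ring, press the ring fully down to its stop and finish while still gripping the knob and holding it pressed down, so that the glue under the inlay can grab. Leave the tape dispenser, the sanding block and the stack of veneer samples where they are.

Things in the scene. Friction and masses are not known exactly. Their poses are not given: they have to be found in the camera images.
- cradle: Fixed cradle. Origin on the table under the ring's centre, z up. Mm in its frame: dark wood base x -80..105, y -60..95, 12 high; aluminium cheek with the bore x -25..25, y 45..75, top 60; aluminium park block with the open notch x 55..95, y 45..91, top 56; the ring at x = y = 0; two guide columns 9 thick at x -50 and 50, y 0, top 85; rubber pad 20 wide, top 44, under the ring.
- bore (a point): Centre of the bore's outer mouth in the cheek (at 0, 75, 42 mm in the cradle's frame). The bore is 11.5 mm wide, 30 mm long, along the cradle's y; the pin leaves it towards the cradle's +y.
- notch (a point): Where the centre of the pin's shaft should lie in the notch (at 75, 68, 42 mm in the cradle's frame; axes as the cradle's). The notch is 16 mm wide (x), 46 mm long (y, open at both ends), open above; floor 5 mm below this point, side walls up to 14 mm above it.
- ring_top (a point): Centre of the steel ring's top plane, moving with the ring; 78 mm above the table when up. Ring: level, inner diameter 44, outer 68, 10 mm high, with two lugs on the guide columns. At its stop the ball's crown is within about 1 mm of the rubber pad.
- ring (a joint): Downward travel of the ring in m: 0 up, 0.022 at its lower stop. Spring: about 5 N to start it, about 15 N at the stop (less the weight of ring and knob); it springs back up when released. The pin in its bore stands under the ring's foot and blocks it after about 2 mm.
- pin: Loose steel pin, 106 mm long, level, about 0.06 kg, balanced near its y -42 mm. Origin: centre of its grip, a cylinder 18 mm thick, 36 mm long (y -18..18); the shaft, 10 mm thick, runs from y -18 to -88 mm. At the start its y is the cradle's y, the grip's centre lies 26 mm outside the bore's mouth, about 42 mm above the table, and 62 mm of shaft is behind the mouth.
- pin_mid (a point): Middle of the pin's shaft, 53 mm from the grip's centre towards the tip.
- knob: Loose burr-wood gear knob: a ball 54 mm in diameter with a straight metal ferrule, 22 mm in diameter, standing up from it. Origin: centre of the ball; z along the ferrule, up at the start. The ferrule leaves the ball 25 mm above the origin and ends 66 mm above it; grip it about 47 mm above the origin. About 0.2 kg. Seated in the ring, the origin is about 16 mm above ring_top.
- knob_rest: Fixed wooden ring, 68 mm outside, 40 mm inside, 14 mm high, in which the knob stands at the start (ball centre about 32 mm above the table). Origin: centre of its underside.
- dispenser: Bystander: black tape dispenser, 150 x 56 mm, 92 mm high. Origin: centre of its underside.
- sanding_block: Bystander: cork sanding block, 50 x 100 x 24 mm. Origin: centre of its underside.
- samples: Bystander: stack of square veneer samples, 85 x 85 x 25 mm. Origin: centre of its underside.
Mind the look-alikes: they are no part of the job. Leave any blue or orange look-alike of the knob alone. There is more than one size of the pin; the one meant has the size given above.

How it is judged:
On the way:
1. the pin has been drawn, lies in the notch and is let go (x of pin_mid in the frame of notch between -0.006 and 0.006 m and y of pin_mid in the frame of notch between -0.016 and 0.016 m and z of pin_mid in the frame of notch between -0.004 and 0.005 m and angle between the y axis of pin and the y axis of cradle, either way round below 0.15 rad and contact force between the fingers and pin below 0.1 N and linear speed of pin below 0.03 m/s), for 0.2 s.
At the end, for the whole second after the job is handed in: Pin at rest, released, on the notch floor (6 mm across, 16 mm along, 5 mm high, 0.15 rad). Knob gripped (over 2 N), still, upright (0.2 rad), centred in the ring (6 mm), pressing on it with over 4 N, ring down more than 18 of its 22 mm, all through the last second (all of step 1 and value of joint ring above 0.018 m and horizontal distance between knob and ring_top below 0.006 m and z of knob in the frame of ring_top below 0.022 m and angle between knob's own z axis and vertical below 0.2 rad and contact force between knob and cradle above 4 N and contact force between the fingers and knob above 2 N and linear speed of knob below 0.02 m/s); the arm keeps its last pose, push and grip.
It fails at once if a bystander was disturbed (moved by more than 20 mm) (distance of any of dispenser, sanding_block, samples from where it was at the start of the episode above 0.02 m).
It also fails if it takes over 59 s, if anything falls off the work surface, if the arm or the gripper's body presses on something with over 40 N, if the wrist force passes 120 N, or if a joint passes its speed limit or range.

## Working session

There is one attempt and no reset: what is moved stays moved. The work goes in short steps, Python scripts to look and compute and a tool call to move; the robot and the scene stay as the last step left them, time stands still between calls to the robot, and variables do not carry over. Pictures are saved under pics/ and viewed, at most 10 in all, crops included, and the job is handed in when it is done.

Besides the shell and the picture viewer there is one more tool, called after "Emit:" as name([rows], argument=value, ...), one row to a line, values as JSON. carry_out: Moves the arm, as the interface text tells. Its arguments: {"type":"object","properties":{"plan":{"type":"array","items":{"type":"array"}},"squeeze":{"type":"number"}},"required":["plan"]}

```bash
mkdir -p pics
cat > h.py <<'E'
from cell import env
import cv2, numpy as np
def snap(name, fn):
    c=env.camera(name); cv2.imwrite('pics/'+fn,c['img'][:,:,::-1]); np.savez('pics/'+fn[:-4],**c); return c
def load(fn): return dict(np.load('pics/'+fn+'.npz'))
def ray(c,u,v):
    d=np.linalg.inv(c['K'])@[u,v,1.]; d=d*[1,-1,-1]; P=c['pose']; return P[:3,3],P[:3,:3]@d
def onz(c,u,v,z):
    o,d=ray(c,u,v); return o+d*(z-o[2])/d[2]
def tri(c1,p1,c2,p2):
    A=[];b=[]
    for c,p in((c1,p1),(c2,p2)):
        o,d=ray(c,*p); d/=np.linalg.norm(d); M=np.eye(3)-np.outer(d,d); A.append(M); b.append(M@o)
    x=np.linalg.lstsq(np.vstack(A),np.hstack(b),rcond=None)[0]
    return x
def proj(c,X):
    p=np.linalg.inv(c['pose'])@np.append(X,1); q=c['K']@[p[0],-p[1],-p[2]]; return q[:2]/q[2]
E
python3 - <<'E'
from h import *
np.set_printoptions(precision=4,suppress=True)
for n in('top','side'):
    c=snap(n,n+'1.png'); print(c.keys(),c['K'],c['pose'])
print(env.get_state())
E
```

```text
dict_keys(['img', 'K', 'pose']) [[446.7642   0.     278.1035]
 [  0.     446.7642 210.4045]
 [  0.       0.       1.    ]] [[ 0.0058  0.9915 -0.1301  0.3969]
 [-1.      0.0055 -0.0027 -0.0539]
 [-0.002   0.1301  0.9915  1.0767]
 [ 0.      0.      0.      1.    ]]
dict_keys(['img', 'K', 'pose']) [[389.4463   0.     285.8179]
 [  0.     389.4463 213.7331]
 [  0.       0.       1.    ]] [[-0.8503  0.2859 -0.4418  0.1799]
 [-0.5262 -0.4687  0.7095  0.5185]
 [-0.0043  0.8358  0.549   0.5302]
 [ 0.      0.      0.      1.    ]]
{'t': 0.1, 'qpos': array([ 1.094 ,  0.2765,  1.506 ,  0.    ,  1.3607, -0.121 ]), 'qd': array([ 0.0004, -0.0009, -0.0039, -0.0022,  0.0007,  0.0008]), 'effort': array([  0.001 , -40.5456, -23.7781,   0.0704,   0.0299,  -0.    ]), 'position': array([0.2001, 0.5386, 0.2237]), 'eef_rot': array([-0.5559, -3.0915,  0.0023]), 'ft_force': array([ 0.539 , -0.3496, -0.4129]), 'wrist_torque': array([ 0.0255, -0.0364, -0.0476]), 'finger_force': 0.0, 'finger_gap': 0.09416326624999372}
```

View pics/top1.png

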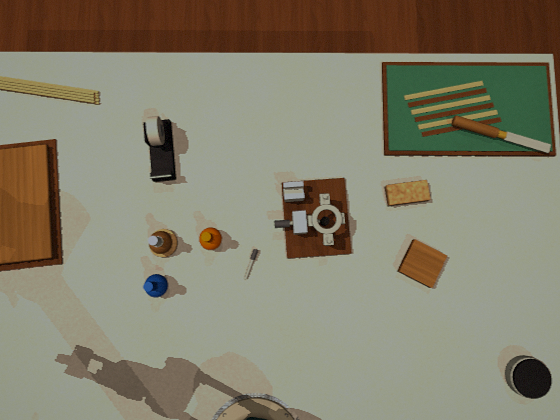

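View pics/side1.png

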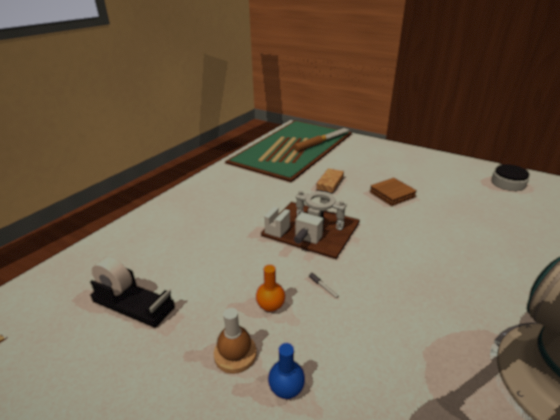

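Top view: cradle at (318,218) with the pin's grip at (282,224) and the notch block at (293,191). The brown knob is at (162,242), with blue and orange decoys beside it, and a small loose decoy pin lies at (252,262). Side view: cradle at (311,225), knob at (234,340).

Run:
```python
from h import *
def crop(n,x,y,w,h,s):
    i=cv2.imread(f'pics/{n}.png')[y:y+h,x:x+w]; return cv2.resize(i,None,fx=s,fy=s,interpolation=cv2.INTER_CUBIC)
a=crop('top1',265,170,100,100,4); b=crop('side1',258,180,100,75,4)
c=crop('top1',140,220,50,50,4); d=crop('side1',205,300,60,75,4)
o=np.zeros((600,800,3),np.uint8); o[:400,:400]=a;o[:300,400:]=b;o[400:,:200]=c;o[300:600,400:640]=d
cv2.imwrite('pics/c1.png',o)
```

```text
(no output)
```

View pics/c1.png

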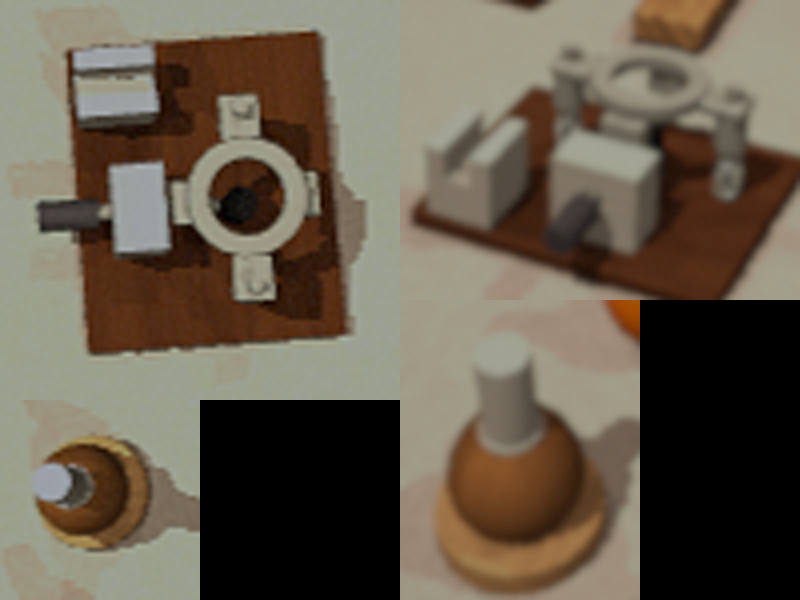

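Enlarged: the top crop shows base corners at crop (68,48),(320,32),(350,333),(90,353), ring centre (248,197), cheek top from (110,165) to (170,248) and grip centre (67,216). In the side crop the ring centre is at (252,82). The ferrule's top face is at (52,83) in the top knob crop and (102,50) in the side one.

```bash
cat > m1.py <<'E'
from h import *
np.set_printoptions(precision=4,suppress=True)
T=load('top1');S=load('side1')
def p(x0,y0,X,Y): return (x0+(X+.5)/4-.5, y0+(Y+.5)/4-.5)
t=lambda X,Y:p(265,170,X,Y); s=lambda X,Y:p(258,180,X,Y)
m=[((68,48),(105,95,12)),((320,32),(105,-60,12)),((350,333),(-80,-60,12)),((90,353),(-80,95,12)),((248,197),(0,0,78)),
((110,165),(25,75,60)),((163,162),(25,45,60)),((170,248),(-25,45,60)),((118,253),(-25,75,60))]
W=np.array([onz(T,*t(*a),b[2]/1e3)[:2] for a,b in m]); C=np.array([b[:2] for a,b in m])/1e3
def fit(C,W):
    c0,w0=C.mean(0),W.mean(0); H=(C-c0).T@(W-w0); th=np.arctan2(H[0,1]-H[1,0],H[0,0]+H[1,1])
    R=np.array([[np.cos(th),-np.sin(th)],[np.sin(th),np.cos(th)]]); return th,R,w0-R@c0
th,R,o=fit(C,W); print('th deg',np.degrees(th),'org',o); print('res mm',(W-(C@R.T+o))*1e3)
print('ring tri',tri(T,t(248,197),S,s(252,82)))
print('grip top @42',onz(T,*t(67,216),.042),'expect',R@[0,.101]+o,'notch',R@[.075,.068]+o, 'grip park', R@[.075,.121]+o)
print('ferrule tri',tri(T,p(140,220,52,83),S,p(205,300,102,50)), 'at z .098', onz(T,*p(140,220,52,83),.098),onz(S,*p(205,300,102,50),.098))
print('proj side: ring',proj(S,[*o,.078]),s(252,82))
# ball in side & top outlines
print('side corner checks',onz(S,*s(14,214),.012),R@[.105,.095]+o,onz(S,*s(300,298),.012),R@[-.08,.095]+o)
E
python3 m1.py
```

```text
th deg 4.44961013487342 org [ 0.5099 -0.1608]
res mm [[-0.1712 -1.176 ]
 [-1.4942  0.5539]
 [ 1.1606 -0.4238]
 [ 0.4922 -0.7419]
 [-0.5269  0.4181]
 [ 0.421   0.7843]
 [-0.0013  0.2882]
 [ 0.4083  0.2814]
 [-0.2886  0.0158]]
ring tri [ 0.5101 -0.1609  0.073 ]
grip top @42 [ 0.5017 -0.0589  0.042 ] expect [ 0.502  -0.0601] notch [ 0.5794 -0.0872] grip park [ 0.5753 -0.0344]
ferrule tri [0.4586 0.2242 0.0975] at z .098 [0.4576 0.2233 0.098 ] [0.4594 0.225  0.098 ]
proj side: ring [320.8569 198.2713] (320.625, 200.125)
side corner checks [ 0.6026 -0.0545  0.012 ] [ 0.6072 -0.058 ] [ 0.4324 -0.0713  0.012 ] [ 0.4227 -0.0723]
```

Emit:
carry_out([
  [[0, 0, -4], [0.015, -0.03, -0.002], 0.094],
  [[0, 0, -8], [0.03, -0.06, -0.004], 0.094],
  [[0, 0, -12], [0.045, -0.09, -0.006], 0.08],
  [[0, 0, -16], [0.06, -0.12, -0.008], 0.07],
  [[0, 0, -20], [0.075, -0.15, -0.01], 0.06],
  [[0, 0, -24], [0.09, -0.18, -0.012], 0.05],
  [[0, 0, -28], [0.105, -0.21, -0.014], 0.044],
  [[0, 0, -32], [0.12, -0.24, -0.016], 0.044],
  [[0, 0, -36], [0.135, -0.27, -0.018], 0.044],
  [[0, 0, -40], [0.15, -0.3, -0.02], 0.044],
])

```text
t: 0.93
position: [0.3504, 0.2374, 0.2042]
eef_rot: [-1.584, -2.713, 0.0]
ft_force: [0.5, 0.0, 0.4]
finger_gap: 0.0454
finger_force: 0.0
```

Run:
```python
from m1 import *
print('pin end tri',tri(T,t(38,216),S,s(162,240)))
print('bore mouth/grip inner',tri(T,t(97,216),S,s(190,208)))
```

```text
th deg 4.44961013487342 org [ 0.5099 -0.1608]
res mm [[-0.1712 -1.176 ]
 [-1.4942  0.5539]
 [ 1.1606 -0.4238]
 [ 0.4922 -0.7419]
 [-0.5269  0.4181]
 [ 0.421   0.7843]
 [-0.0013  0.2882]
 [ 0.4083  0.2814]
 [-0.2886  0.0158]]
ring tri [ 0.5101 -0.1609  0.073 ]
grip top @42 [ 0.5017 -0.0589  0.042 ] expect [ 0.502  -0.0601] notch [ 0.5794 -0.0872] grip park [ 0.5753 -0.0344]
ferrule tri [0.4586 0.2242 0.0975] at z .098 [0.4576 0.2233 0.098 ] [0.4594 0.225  0.098 ]
proj side: ring [320.8569 198.2713] (320.625, 200.125)
side corner checks [ 0.6026 -0.0545  0.012 ] [ 0.6072 -0.058 ] [ 0.4324 -0.0713  0.012 ] [ 0.4227 -0.0723]
pin end tri [ 0.5007 -0.0425  0.0418]
bore mouth/grip inner [ 0.5019 -0.0764  0.0407]
```

Emit:
carry_out([
  [[0, 0, -3], [0.015, -0.031, 0], 0.044],
  [[0, 0, -6], [0.031, -0.062, 0], 0.044],
  [[0, 0, -9], [0.047, -0.093, 0], 0.044],
  [[0, 0, -12], [0.063, -0.124, 0], 0.044],
  [[0, 0, -15], [0.079, -0.155, 0], 0.044],
  [[0, 0, -18], [0.095, -0.186, 0], 0.044],
  [[0, 0, -21], [0.111, -0.217, 0], 0.044],
  [[0, 0, -23], [0.127, -0.248, -0.02], 0.044],
  [[0, 0, -25.1], [0.142, -0.276, -0.05], 0.044],
  [[0, 0, -25.1], [0.1516, -0.2954, -0.08], 0.044],
])

```text
t: 1.77
position: [0.5042, -0.0592, 0.1245]
eef_rot: [2.132, 2.301, 0.003]
ft_force: [0.2, 0.1, -0.0]
finger_gap: 0.0436
finger_force: 0.0
```

Run:
```python
from h import *
snap('top','top2.png');c=snap('side','side2.png')
i=c['img'][130:280,210:410,::-1]
j=load('top2')['img'][120:270,220:420,::-1]
cv2.imwrite('pics/c2.png',cv2.resize(np.hstack([i,j]),None,fx=2,fy=2,interpolation=cv2.INTER_CUBIC))
```

```text
(no output)
```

View pics/c2.png

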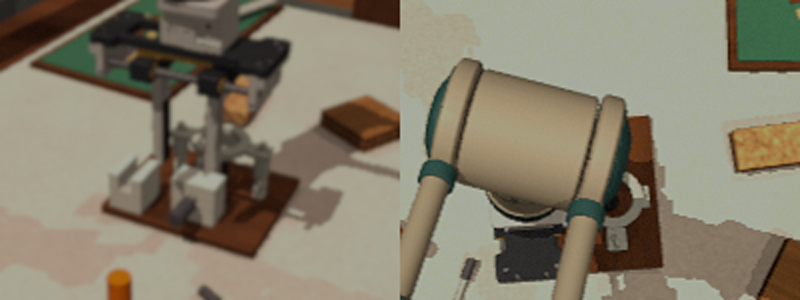

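The side view shows the open jaws standing above the pin's grip at about crop (185,208); the top view is hidden by the arm. Going down next.

Emit:
carry_out([
  [[0, 0, 0], [0, 0, -0.015], 0.044],
  [[0, 0, 0], [0, 0, -0.03], 0.044],
  [[0, 0, 0], [0, -0.001, -0.045], 0.044],
  [[0, 0, 0], [0, -0.001, -0.06], 0.044],
  [[0, 0, 0], [0, -0.001, -0.072], 0.044],
  [[0, 0, 0], [0, -0.001, -0.0815], 0.044],
  [[0, 0, 0], [0, -0.001, -0.0815], 0.044],
  [[0, 0, 0], [0, -0.001, -0.0815], 0.03],
  [[0, 0, 0], [0, -0.001, -0.0815], 0.01],
  [[0, 0, 0], [0, -0.001, -0.0815], 0.0],
], squeeze=15)

```text
t: 2.7
position: [0.5026, -0.0574, 0.044]
eef_rot: [2.131, 2.306, 0.002]
ft_force: [-0.5, -0.2, 0.1]
finger_gap: 0.0274
finger_force: 0.0
```

Emit:
carry_out([
  [[0, 0, 0], [0, 0, 0], 0.0],
  [[0, 0, 0], [0, 0, 0], 0.0],
  [[0, 0, 0], [0, 0, 0], 0.0],
  [[0, 0, 0], [0, 0, 0], 0.0],
  [[0, 0, 0], [0, 0, 0], 0.0],
  [[0, 0, 0], [0, 0, 0], 0.0],
  [[0, 0, 0], [0, 0, 0], 0.0],
  [[0, 0, 0], [0, 0, 0], 0.0],
  [[0, 0, 0], [0, 0, 0], 0.0],
  [[0, 0, 0], [0, 0, 0], 0.0],
], squeeze=35)

```text
t: 3.53
position: [0.5029, -0.0575, 0.0433]
eef_rot: [2.131, 2.306, 0.002]
ft_force: [4.0, 1.0, 2.2]
finger_gap: 0.0176
finger_force: 34.8
```

Emit:
carry_out([
  [[0, 0, 0], [0, 0.003, 0], 0.0],
  [[0, 0, 0], [-0.001, 0.01, 0], 0.0],
  [[0, 0, 0], [-0.0015, 0.018, 0], 0.0],
  [[0, 0, 0], [-0.002, 0.026, 0], 0.0],
  [[0, 0, 0], [-0.0026, 0.034, 0], 0.0],
  [[0, 0, 0], [-0.0033, 0.042, 0], 0.0],
  [[0, 0, 0], [-0.004, 0.05, 0], 0.0],
  [[0, 0, 0], [-0.0045, 0.058, 0], 0.0],
  [[0, 0, 0], [-0.005, 0.066, 0], 0.0],
  [[0, 0, 0], [-0.0056, 0.072, 0], 0.0],
])

```text
t: 4.37
position: [0.4941, 0.0162, 0.0423]
eef_rot: [-2.13, -2.304, 0.003]
ft_force: [-0.1, -0.2, -0.7]
finger_gap: 0.0173
finger_force: 34.8
```

Run:
```python
from h import *
c=snap('side','side3.png'); print(env.get_state()['position'],env.get_state()['ft_force'],env.get_state()['finger_gap'])
cv2.imwrite('pics/c3.png',cv2.resize(c['img'][170:290,230:380,::-1],None,fx=4,fy=4,interpolation=cv2.INTER_CUBIC))
```

```text
[0.49402503 0.01685279 0.0423237 ] [ 0.32843819 -0.00410983 -0.86001998] 0.017066083074968708
```

View pics/c3.png

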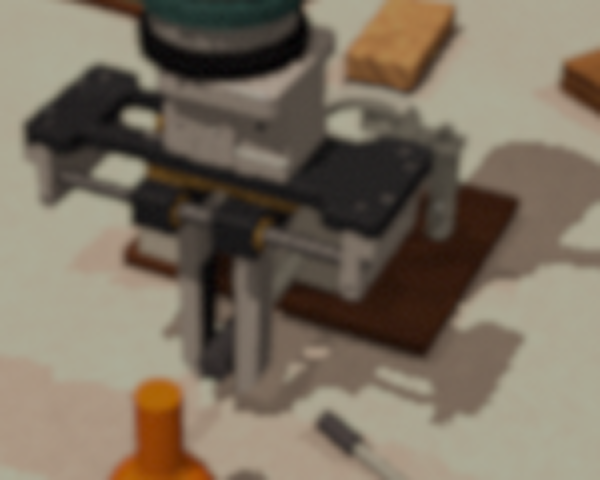

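The pin's dark grip is held between the fingers at crop (218,355), and the pin is clear of the cheek; the bystanders look unmoved. Next I lift it and carry it over the notch.

Emit:
carry_out([
  [[0, 0, 0], [0, 0.002, 0.012], 0.0],
  [[0, 0, 0], [0, 0.004, 0.026], 0.0],
  [[0, 0, 0], [0, 0.004, 0.04], 0.0],
  [[0, 0, 0], [0.005, 0.004, 0.05], 0.0],
  [[0, 0, 0], [0.02, -0.004, 0.05], 0.0],
  [[0, 0, 0], [0.038, -0.014, 0.05], 0.0],
  [[0, 0, 0], [0.056, -0.026, 0.05], 0.0],
  [[0, 0, 0], [0.07, -0.038, 0.05], 0.0],
  [[0, 0, 0], [0.08, -0.046, 0.05], 0.0],
  [[0, 0, 0], [0.08, -0.046, 0.05], 0.0],
])

```text
t: 5.25
position: [0.5778, -0.0327, 0.0924]
eef_rot: [2.134, 2.305, -0.0]
ft_force: [1.4, 0.1, -0.3]
finger_gap: 0.0173
finger_force: 34.8
```

Run:
```python
from h import *
snap('top','top4.png');c=snap('side','side4.png');s=env.get_state(); print(s['position'],s['eef_rot'],s['ft_force'],s['finger_gap'])
a=c['img'][150:270,230:380,::-1];b=load('top4')['img'][145:265,250:350,::-1]
cv2.imwrite('pics/c4.png',cv2.resize(np.hstack([a,b]),None,fx=3.2,fy=3.2,interpolation=cv2.INTER_CUBIC))
```

```text
[ 0.57506903 -0.03106417  0.09230964] [-2.13133880e+00 -2.30443621e+00  1.84485809e-03] [-0.30380553  0.96782656 -0.97746016] 0.017262301835044156
```

View pics/c4.png

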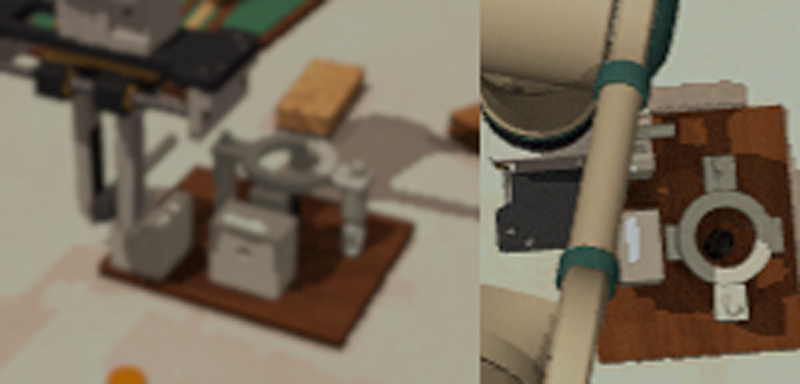

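The pin is held over the notch block. Its shaft tip is at crop (178,140) in the side view and (674,130) in the top view, so I can check its height and direction.

Run:
```python
from h import *
T=load('top4');S=load('side4')
x=tri(T,(250+(674-480)/3.2,145+130/3.2),S,(230+178/3.2,150+140/3.2)); th=np.radians(4.45)
print(x, np.array([.575,-.031])+.0865*np.array([np.sin(th),-np.cos(th)]))
print(onz(T,250+(674-480)/3.2,145+130/3.2,.092))
```

```text
[ 0.58235015 -0.12478209  0.08597695] [ 0.58171146 -0.11723924]
[ 0.58247621 -0.1237327   0.092     ]
```

Emit:
carry_out([
  [[0, 0, 0], [0, 0.001, -0.008], 0.0],
  [[0, 0, 0], [0, 0.002, -0.018], 0.0],
  [[0, 0, 0], [0, 0.002, -0.028], 0.0],
  [[0, 0, 0], [0, 0.002, -0.036], 0.0],
  [[0, 0, 0], [0, 0.002, -0.042], 0.0],
  [[0, 0, 0], [0, 0.002, -0.046], 0.0],
  [[0, 0, 0], [0, 0.002, -0.048], 0.0],
  [[0, 0, 0], [0, 0.002, -0.049], 0.0],
  [[0, 0, 0], [0, 0.002, -0.05], 0.0],
  [[0, 0, 0], [0, 0.002, -0.05], 0.0],
])

```text
t: 6.18
position: [0.5763, -0.0293, 0.0435]
eef_rot: [2.132, 2.307, 0.0]
ft_force: [-0.9, -0.3, 3.5]
finger_gap: 0.0171
finger_force: 34.8
```

Emit:
carry_out([
  [[0, 0, 0], [0, 0, 0], 0.02],
  [[0, 0, 0], [0, 0, 0], 0.025],
  [[0, 0, 0], [0, 0, 0], 0.03],
  [[0, 0, 0], [0, 0, 0], 0.036],
  [[0, 0, 0], [0, 0, 0], 0.04],
  [[0, 0, 0], [0, 0, 0], 0.04],
  [[0, 0, 0], [0, 0, 0.015], 0.04],
  [[0, 0, 0], [0, 0, 0.04], 0.04],
  [[0, 0, 0], [0, 0, 0.075], 0.04],
  [[0, 0, 0], [0, 0, 0.11], 0.04],
])

```text
t: 7.02
position: [0.5755, -0.0293, 0.1533]
eef_rot: [-2.131, -2.306, 0.002]
ft_force: [0.6, 0.6, -0.2]
finger_gap: 0.0398
finger_force: 0.0
```

Emit:
carry_out([
  [[0, 0, 0], [-0.01, 0.02, 0.02], 0.04],
  [[0, 0, 0], [-0.02, 0.045, 0.03], 0.04],
  [[0, 0, 0], [-0.03, 0.075, 0.03], 0.04],
  [[0, 0, 0], [-0.045, 0.105, 0.03], 0.04],
  [[0, 0, 0], [-0.06, 0.135, 0.03], 0.04],
  [[0, 0, 0], [-0.075, 0.165, 0.03], 0.04],
  [[0, 0, 0], [-0.09, 0.195, 0.03], 0.04],
  [[0, 0, 0], [-0.1, 0.22, 0.03], 0.05],
  [[0, 0, 0], [-0.11, 0.24, 0.03], 0.05],
  [[0, 0, 0], [-0.118, 0.25, 0.03], 0.05],
])

```text
t: 7.85
position: [0.4573, 0.2228, 0.1831]
eef_rot: [-2.13, -2.309, -0.001]
ft_force: [-0.5, -0.4, 0.0]
finger_gap: 0.0496
finger_force: 0.0
```

Run:
```python
from h import *
snap('top','top5.png');c=snap('side','side5.png');s=env.get_state(); print(s['position'],s['eef_rot'],s['ft_force'],s['finger_gap'])
a=c['img'][150:270,230:380,::-1];b=load('top5')['img'][165:265,265:365,::-1]
o=np.zeros((480,800,3),np.uint8);o[:384,:480]=cv2.resize(a,(480,384),interpolation=cv2.INTER_CUBIC);o[:320,480:]=cv2.resize(b,(320,320),interpolation=cv2.INTER_CUBIC)
cv2.imwrite('pics/c5.png',o[:384])
```

```text
[0.45702996 0.22161306 0.18298102] [-2.12865388e+00 -2.31014128e+00  7.34479828e-04] [ 0.02240201 -0.24901633  0.80929498] 0.049984405425040124
```

View pics/c5.png

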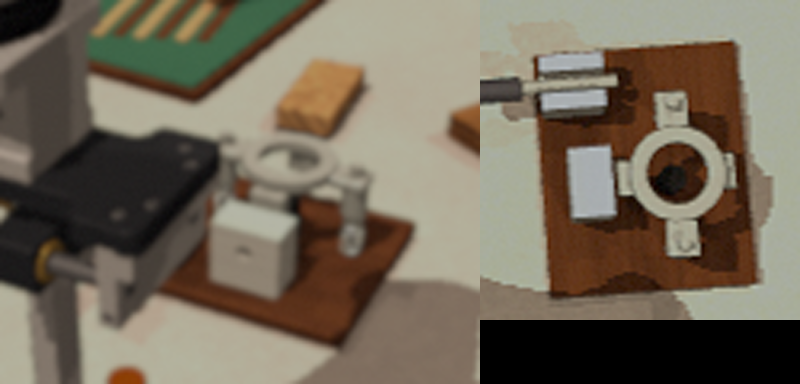

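The pin lies in the notch: in the top crop its shaft runs from (525,87) to the tip at (617,79), between the walls. Next I check its position in numbers and go down to the ferrule.

Run:
```python
from h import *
T=load('top5'); f=lambda x,y:onz(T,265+(x-480)/3.2,165+y/3.2,.042)
a,b=f(525,87),f(617,79); d=(a-b)/np.linalg.norm(a-b); m=b+.035*d; th=np.radians(4.45); R=np.array([[np.cos(th),np.sin(th)],[-np.sin(th),np.cos(th)]])
print(a,b,'mid in notch',R@(m[:2]-[.5794,-.0872]),'ang',np.degrees(np.arctan2(-d[0],d[1])), 'len', np.linalg.norm(a-b))
```

```text
[ 0.57583537 -0.05310919  0.042     ] [ 0.58216256 -0.12063414  0.042     ] mid in notch [-0.00039152  0.00144796] ang 5.353074215454175 len 0.06782073368563335
```

Emit:
carry_out([
  [[0, 0, 0], [0.0005, 0.001, -0.01], 0.05],
  [[0, 0, 0], [0.001, 0.0015, -0.022], 0.05],
  [[0, 0, 0], [0.0015, 0.0015, -0.036], 0.05],
  [[0, 0, 0], [0.0015, 0.0015, -0.05], 0.05],
  [[0, 0, 0], [0.0015, 0.0015, -0.064], 0.05],
  [[0, 0, 0], [0.0015, 0.0015, -0.078], 0.05],
  [[0, 0, 0], [0.0015, 0.0015, -0.09], 0.05],
  [[0, 0, 0], [0.0015, 0.0015, -0.099], 0.05],
  [[0, 0, 0], [0.0015, 0.0015, -0.104], 0.05],
  [[0, 0, 0], [0.0015, 0.0015, -0.104], 0.04],
], squeeze=10)

```text
t: 8.78
position: [0.4595, 0.221, 0.0776]
eef_rot: [-2.133, -2.305, 0.004]
ft_force: [0.2, -1.1, -0.5]
finger_gap: 0.046
finger_force: 0.0
```

Emit:
carry_out([
  [[0, 0, 0], [0, 0, 0], 0.03],
  [[0, 0, 0], [0, 0, 0], 0.025],
  [[0, 0, 0], [0, 0, 0], 0.02],
  [[0, 0, 0], [0, 0, 0], 0.015],
  [[0, 0, 0], [0, 0, 0], 0.0],
  [[0, 0, 0], [0, 0, 0], 0.0],
  [[0, 0, 0], [0, 0, 0], 0.0],
  [[0, 0, 0], [0, 0, 0], 0.0],
  [[0, 0, 0], [0, 0, 0], 0.0],
  [[0, 0, 0], [0, 0, 0], 0.0],
], squeeze=50)

```text
t: 9.62
position: [0.4606, 0.2223, 0.0796]
eef_rot: [2.131, 2.307, 0.002]
ft_force: [0.9, 0.2, 5.0]
finger_gap: 0.0215
finger_force: 50.0
```

Emit:
carry_out([
  [[0, 0, 0], [0, 0, 0.008], 0.0],
  [[0, 0, 0], [0, 0, 0.02], 0.0],
  [[0, 0, 0], [0, 0, 0.036], 0.0],
  [[0, 0, 0], [0, 0, 0.054], 0.0],
  [[0, 0, 0], [0, 0, 0.074], 0.0],
  [[0, 0, 0], [0, 0, 0.094], 0.0],
  [[0, 0, 0], [0, 0, 0.112], 0.0],
  [[0, 0, 0], [0, -0.005, 0.126], 0.0],
  [[0, 0, 0], [0.003, -0.018, 0.13], 0.0],
  [[0, 0, 0], [0.006, -0.036, 0.13], 0.0],
])

```text
t: 10.45
position: [0.4653, 0.1867, 0.2099]
eef_rot: [-2.13, -2.309, -0.001]
ft_force: [-0.9, -0.5, -2.1]
finger_gap: 0.0215
finger_force: 50.0
```

Emit:
carry_out([
  [[0, 0, 0], [0.003, -0.026, 0], 0.0],
  [[0, 0, 0], [0.008, -0.056, 0], 0.0],
  [[0, 0, 0], [0.012, -0.09, 0], 0.0],
  [[0, 0, 0], [0.016, -0.124, 0], 0.0],
  [[0, 0, 0], [0.02, -0.158, 0], 0.0],
  [[0, 0, 0], [0.025, -0.192, 0], 0.0],
  [[0, 0, 0], [0.029, -0.226, 0], 0.0],
  [[0, 0, 0], [0.033, -0.26, 0], 0.0],
  [[0, 0, 0], [0.037, -0.29, 0], 0.0],
  [[0, 0, 0], [0.04, -0.312, 0], 0.0],
])

```text
t: 11.28
position: [0.5046, -0.128, 0.2082]
eef_rot: [-2.132, -2.304, 0.002]
ft_force: [0.1, 1.3, -1.4]
finger_gap: 0.0211
finger_force: 50.0
```

Emit:
carry_out([
  [[0, 0, 0], [0.002, -0.014, 0], 0.0],
  [[0, 0, 0], [0.0035, -0.024, 0], 0.0],
  [[0, 0, 0], [0.0045, -0.031, 0], 0.0],
  [[0, 0, 0], [0.005, -0.036, 0], 0.0],
  [[0, 0, 0], [0.005, -0.037, 0], 0.0],
  [[0, 0, 0], [0.005, -0.037, -0.008], 0.0],
  [[0, 0, 0], [0.005, -0.037, -0.016], 0.0],
  [[0, 0, 0], [0.005, -0.037, -0.02], 0.0],
  [[0, 0, 0], [0.005, -0.037, -0.02], 0.0],
  [[0, 0, 0], [0.005, -0.037, -0.02], 0.0],
])

```text
t: 12.12
position: [0.5104, -0.1622, 0.1884]
eef_rot: [-2.131, -2.307, 0.0]
ft_force: [0.2, 0.3, -1.2]
finger_gap: 0.021
finger_force: 50.0
```

Run:
```python
from h import *
snap('top','top6.png');c=snap('side','side6.png')
for k in range(3):
    s=env.get_state(); print(s['t'],s['position'],s['ft_force'],s['wrist_torque'],s['finger_gap'])
a=c['img'][130:270,240:390,::-1];b=load('top6')['img'][150:290,250:350,::-1]
cv2.imwrite('pics/c6.png',cv2.resize(np.hstack([a,b]),None,fx=3.2,fy=3.2,interpolation=cv2.INTER_CUBIC))
```

```text
12.2167 [ 0.51095022 -0.16267669  0.18911312] [-0.66170029 -0.41368721 -1.47200643] [-0.02639658  0.07961675  0.00286155] 0.021237087490666984
12.2167 [ 0.51095022 -0.16267669  0.18911312] [-0.66170029 -0.41368721 -1.47200643] [-0.02639658  0.07961675  0.00286155] 0.021237087490666984
12.2167 [ 0.51095022 -0.16267669  0.18911312] [-0.66170029 -0.41368721 -1.47200643] [-0.02639658  0.07961675  0.00286155] 0.021237087490666984
```

View pics/c6.png

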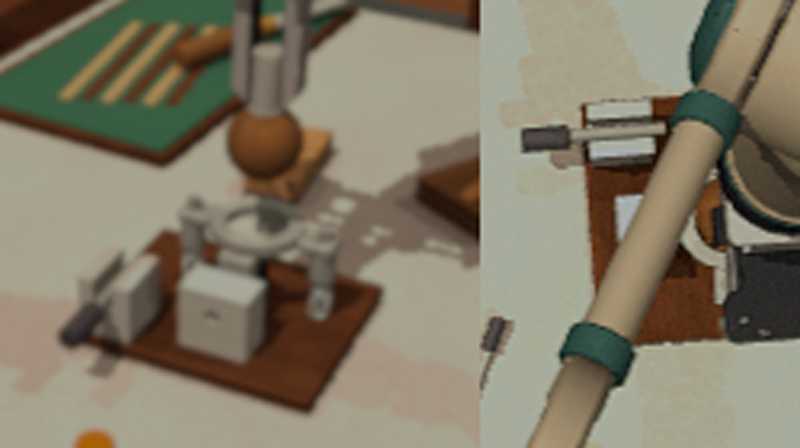

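Side view: the ball hangs upright over the ring, centre at crop (264,141), with the ring centre at (257,223). The pin lies in the notch with its grip sticking out at (80,325).

Run:
```python
from h import *
S=load('side6'); u=lambda x,y:(240+x/3.2,130+y/3.2)
print(onz(S,*u(264,141),.142),onz(S,*u(257,223),.078))
i=cv2.cvtColor(S['img'][:,:,::-1].copy(),cv2.COLOR_BGR2HSV)[160:190,308:340]; m=cv2.inRange(i,(3,110,40),(20,255,190)); p=np.argwhere(m)
print(p.mean(0)+[160,308],len(p))
```

```text
[ 0.50672791 -0.15616059  0.142     ] [ 0.50807887 -0.15474335  0.078     ]
[176.37194127 324.53017945] 613
```

Emit:
carry_out([
  [[0, 0, 0], [0.001, 0.001, -0.008], 0.0],
  [[0, 0, 0], [0.001, 0.001, -0.018], 0.0],
  [[0, 0, 0], [0.001, 0.001, -0.028], 0.0],
  [[0, 0, 0], [0.001, 0.001, -0.036], 0.0],
  [[0, 0, 0], [0.001, 0.001, -0.042], 0.0],
  [[0, 0, 0], [0.001, 0.001, -0.046], 0.0],
  [[0, 0, 0], [0.001, 0.001, -0.049], 0.0],
  [[0, 0, 0], [0.001, 0.001, -0.052], 0.0],
  [[0, 0, 0], [0.001, 0.001, -0.055], 0.0],
  [[0, 0, 0], [0.001, 0.001, -0.055], 0.0],
])

```text
t: 13.05
position: [0.5125, -0.1624, 0.1345]
eef_rot: [2.131, 2.306, 0.001]
ft_force: [0.8, -0.8, 4.1]
finger_gap: 0.0213
finger_force: 50.0
```

Emit:
carry_out([
  [[0, 0, 0], [0, 0, -0.002], 0.0],
  [[0, 0, 0], [0, 0, -0.004], 0.0],
  [[0, 0, 0], [0, 0, -0.006], 0.0],
  [[0, 0, 0], [0, 0, -0.008], 0.0],
  [[0, 0, 0], [0, 0, -0.01], 0.0],
  [[0, 0, 0], [0, 0, -0.011], 0.0],
  [[0, 0, 0], [0, 0, -0.012], 0.0],
  [[0, 0, 0], [0, 0, -0.013], 0.0],
  [[0, 0, 0], [0, 0, -0.013], 0.0],
  [[0, 0, 0], [0, 0, -0.013], 0.0],
])

```text
t: 13.88
position: [0.5126, -0.1624, 0.1228]
eef_rot: [2.13, 2.305, 0.001]
ft_force: [-0.6, -1.6, 9.1]
finger_gap: 0.0212
finger_force: 50.0
```

Emit:
carry_out([
  [[0, 0, 0], [0, 0, -0.001], 0.0],
  [[0, 0, 0], [0, 0, -0.002], 0.0],
  [[0, 0, 0], [0, 0, -0.003], 0.0],
  [[0, 0, 0], [0, 0, -0.004], 0.0],
  [[0, 0, 0], [0, 0, -0.004], 0.0],
  [[0, 0, 0], [0, 0, -0.004], 0.0],
  [[0, 0, 0], [0, 0, -0.004], 0.0],
  [[0, 0, 0], [0, 0, -0.004], 0.0],
  [[0, 0, 0], [0, 0, -0.004], 0.0],
  [[0, 0, 0], [0, 0, -0.004], 0.0],
])

```text
t: 14.72
position: [0.5127, -0.1624, 0.1191]
eef_rot: [2.13, 2.305, 0.001]
ft_force: [-1.5, -0.5, 11.4]
finger_gap: 0.0213
finger_force: 50.0
```

Emit:
carry_out([
  [[0, 0, 0], [0, 0, -0.001], 0.0],
  [[0, 0, 0], [0, 0, -0.002], 0.0],
  [[0, 0, 0], [0, 0, -0.003], 0.0],
  [[0, 0, 0], [0, 0, -0.003], 0.0],
  [[0, 0, 0], [0, 0, -0.003], 0.0],
  [[0, 0, 0], [0, 0, -0.003], 0.0],
  [[0, 0, 0], [0, 0, -0.003], 0.0],
  [[0, 0, 0], [0, 0, -0.003], 0.0],
  [[0, 0, 0], [0, 0, -0.003], 0.0],
  [[0, 0, 0], [0, 0, -0.003], 0.0],
])

```text
t: 15.55
position: [0.5128, -0.1625, 0.1184]
eef_rot: [2.129, 2.304, 0.002]
ft_force: [-4.0, 0.3, 25.4]
finger_gap: 0.0215
finger_force: 50.0
```

Run:
```python
from h import *
c=snap('side','side7.png');s=env.get_state(); print(s['t'],s['position'],s['ft_force'],s['wrist_torque'],s['finger_gap'],s['finger_force'])
cv2.imwrite('pics/c7.png',cv2.resize(c['img'][130:270,240:390,::-1],None,fx=4,fy=4,interpolation=cv2.INTER_CUBIC))
```

```text
15.6 [ 0.51279193 -0.16252532  0.11837981] [-4.42813374  1.64397905 24.5323454 ] [0.34361743 1.10296357 0.01078424] 0.02120445168842636 50.00845491886139
```

View pics/c7.png

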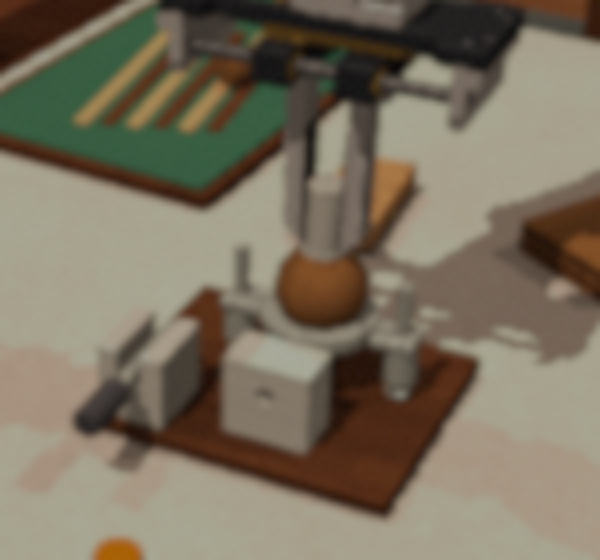

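The ball at crop (322,287) sits upright in the ring. The ring is down at its stop: the columns stand out above it, and the force jumped from 11 to 25 N. The pin is still in the notch with its grip at (100,405), so I hand the job in.

```bash
python3 -c "
from cell import env
print(env.close_job())"
```

```text
the job is handed in; nothing more can be done
None
```

The job is handed in at about 15.6 s: the pin lies released in the notch, and the knob is gripped upright and pressed to the ring's stop with about 25 N; no verdict was returned.

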